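Move a row of bisque pots to the carrying tray in reverse order

ROBOT

A 7-joint arm with a two-finger parallel gripper is mounted at the origin on the work surface. World frame = base frame: x ahead of the robot, y to its left, z up, the work surface at z = 0. Lengths are in m, angles in rad, forces in N, time in s.
With the tool pointing down it reaches from about 0.35 to 0.9 m from the base axis. Payload 19.9 kg.
Tool frame: the origin (TCP) lies midway between the tips of the shut fingers; the grasp point (between the pads) lies r.grip_point_offset behind it (r.grip_point_offset is the distance from the TCP to the grasp point, in m); z points along the fingers, y is the line along which they close (so a half turn about z gives the same grasp; the last joint's range is limited). The gripper opens to 94 mm and grips with 3 to 60 N. Pads are 16 mm wide; open, the fingers measure 119 mm over their backs; the gripper's body (75 mm by 177 mm) begins 78 mm behind the grasp point.
Start: joints at [-1.333, 0.417, -0.01, 1.614, 0.005, 1.111, -0.053], TCP at [0.173, 0.601, 0.205] pointing down, gripper open.
Joint ranges: [-2.81, 2.81], [-0.39, 2.02], [-1.27, 1.25], [0.06, 2.57], [-1.19, 4.33], [0.19, 2], [-2.82, 2.82]. Speed limits (rad/s): [1.89, 1.89, 2.39, 2.39, 3.01, 3.01, 3.01].

INTERFACE

Orientations are given as [roll, pitch, yaw] about the fixed x, y, z axes, in that order (R = Rz(yaw) Ry(pitch) Rx(roll)).
In Python, from bench import r gives the robot as it stands.
- The arm moves only by the tool play_rows, never from a script. Its arguments are lists of equal length, an entry for each row: "twist": the turn, a rotation vector about the tool's x, y, z as a fraction of full scale, a list of three; "translation": the shift along the tool's x, y, z as a fraction of full scale, a list of three; "jaw": the gripper's target within -1 to 1 (fully open at 1, half-way at 0, shut at -1). A call has 1 to 10 rows; each row is the pose to reach, as a shift and turn from the pose commanded when the call began, along the tool's axes at that moment; what a row does not reach only later rows make up. Full scale, the value 1, is 0.1 m for a shift and 0.5 rad for a turn. A row lasts 1/10 s, in which the tool goes at most 50 mm and 8.59 degrees, less where a joint would pass 70% of its speed; a pose out of reach is approached as far as the arm can. A call with a number of a shift or a turn outside -1 to 1 is refused whole. A call with a gripper value outside its range is refused whole. The fingers move at their own pace and stop on an object; the grip force is fixed at half the most. Time passes only in rows, so rows that repeat a pose let the fingers close. It gives the time, the measured TCP pose, the force, the opening and the grip force at its end, in the units of the state.
- r.get_obs(): the state, without advancing time (a new reading comes with each control period).
- r.read_camera(name): name is "scene" or "top" or "wrist"; returns a dict with "img" (400x640x3 uint8, red, green, blue), "fx", "fy", "cx", "cy" (pixels), "cam_to_world" (4x4, takes a point from camera to world coordinates). Camera axes: x right, y down, z forward; pixel columns grow to the right and rows downward; lengths in m; the calibration is good to about 2 mm. The wrist camera is an equidistant fisheye: a pixel r from the principal point sees the ray r / f radians off the axis. A picture is of the moment at which its call begins. There is no depth.
- r.job_done(): hands the job in; it is judged then, once.
The state is a dict: "time": time; "q": joint angles; "joint_velocities": joint speeds; "tau": joint torques, N m; "ee_pos": TCP position; "ee_rot": TCP orientation; "force": force on the tool from outside, world axes, zero at the start; "moment": the same for the moment, N m; "gripper_width": finger opening in m; "grip_force": force on a finger pad.
Only numpy, scipy, OpenCV 4.12 (cv2) and the standard library are available. Lean on these libraries where they do the work, as an engineer would, in place of code of your own. Each camera call takes 0.05 s, during which the arm holds its last target. There are 200 camera calls.

TASK

Move the four unglazed pots from the white tiles of the ware board into the empty four-bay wooden tray, one pot standing upright and flat inside each bay, in reverse order: seen from the robot, the pot that is now leftmost goes into the rightmost bay, the second from the left into the second bay from the right, and so on. Set each pot down rather than dropping it, and leave all four standing still.

Things in the scene. Friction and masses are not known exactly. Their poses are not given: they have to be found in the camera images.
- tumbler_mid (a point): Loose, buff unglazed pot, the straight-sided open tumbler: an upright cylinder 48 mm across and 62 mm high, open at the top (wall 4 mm), the only pot with a wide open mouth. 0.09 to 0.25 kg. The point is on its upright axis half-way up, 31 mm above its foot; z points up along the pot. It can be gripped across its sides at this height. At the start it stands upright within 8 mm of the middle of its tile.
- bottle_mid (a point): Loose, buff unglazed pot, the bottle vase: 86 mm high, a straight cylindrical body 46 mm across up to 58 mm, then a narrow neck 20 mm across. 0.09 to 0.25 kg. The point is on its upright axis half-way up, 43 mm above its foot; z points up along the pot. It can be gripped across its sides at this height. At the start it stands upright within 8 mm of the middle of its tile.
- jar_mid (a point): Loose, buff unglazed pot, the lidded jar: 70 mm high with its knob; straight cylindrical body 49 mm across up to 50 mm, then a 51 mm lid (in one piece with the pot) with a 20 mm knob. 0.09 to 0.25 kg. The point is on its upright axis half-way up, 35 mm above its foot; z points up along the pot. It can be gripped across its sides at this height. At the start it stands upright within 8 mm of the middle of its tile.
- square_mid (a point): Loose, buff unglazed pot, the square vase: an upright block 42 x 42 mm, 68 mm high, with a small dark round mouth in its flat top; the point's x and y axes are square to its sides. 0.09 to 0.25 kg. The point is on its upright axis half-way up, 34 mm above its foot; z points up along the pot. It can be gripped across its sides at this height. At the start it stands upright within 8 mm of the middle of its tile.
- tile_tumbler: Fixed white plaster tile, 66 x 66 x 6 mm, on the ware board, on which the tumbler stands at the start (it only marks where that pot began). Origin at the centre of its underside; its top, 6 mm above, is 20 mm above the table. Axes as the ware board's.
- tile_bottle: Fixed white plaster tile, 66 x 66 x 6 mm, on the ware board, on which the bottle vase stands at the start (it only marks where that pot began). Origin at the centre of its underside; its top, 6 mm above, is 20 mm above the table. Axes as the ware board's.
- tile_jar: Fixed white plaster tile, 66 x 66 x 6 mm, on the ware board, on which the lidded jar stands at the start (it only marks where that pot began). Origin at the centre of its underside; its top, 6 mm above, is 20 mm above the table. Axes as the ware board's.
- tile_square: Fixed white plaster tile, 66 x 66 x 6 mm, on the ware board, on which the square vase stands at the start (it only marks where that pot began). Origin at the centre of its underside; its top, 6 mm above, is 20 mm above the table. Axes as the ware board's.
- ware_board: Fixed plank, 110 x 360 x 14 mm, carrying the row of four white tiles along its length. Origin at the centre of its underside, on the table; its y axis runs along the row to the robot's left (turned by at most 7 degrees). Tile centres at y = +123, +41, -41 and -123 mm, x = 0; which tile is at which place varies. It may be the nearer or the farther of the two racks.
- tray: Fixed wooden carrying tray, 94 x 340 mm, with four empty bays in a row. Origin at the centre of its underside, on the table; y axis along the row to the robot's left (turned by at most 7 degrees). Bay centres at x = 0 and y = +123, +41, -41 and -123 mm. Each bay is 70 x 70 mm inside, its pale flat floor 20 mm above the table, bounded by dark slats 12 mm wide that rise 8 mm above the floor.
Things that resemble listed ones, but are neither listed nor needed, are in the scene too. What is shaped like the part that bears jar_mid but green or red is not meant.

How it is judged:
By the outcome, as a careful person would: the job done as asked, in the order asked, and still so for the second after the job is handed in, with the robot touching nothing.
It also fails if it takes over 102 s, if anything falls off the work surface, if the arm or the gripper's body presses on something with over 40 N, if the wrist force passes 120 N, or if a joint passes its speed limit or range.

## Working session

There is one attempt and no reset: what is moved stays moved. The work goes in short steps, Python scripts to look and compute and a tool call to move; the robot and the scene stay as the last step left them, time stands still between calls to the robot, and variables do not carry over. Pictures are saved under pics/ and viewed, at most 14 in all, crops included, and the job is handed in when it is done.

Besides the shell and the picture viewer there is one more tool, called as a command line: name --argument value ..., lists and objects as JSON in quotes. play_rows: Moves the arm, as the interface text tells. Its arguments: {"type":"object","properties":{"twist":{"type":"array"},"translation":{"type":"array"},"jaw":{"type":"array"}},"required":["twist","translation","jaw"]}

```bash
mkdir -p pics; ls; python3 - <<'E'
from bench import r
import cv2
o=r.get_obs()
print({k:o[k] for k in('time','ee_pos','ee_rot','gripper_width','force')},r.grip_point_offset)
for n in('scene','top'):
    c=r.read_camera(n);cv2.imwrite(f'pics/{n}0.png',c['img'][:,:,::-1]);print(n,c['fx'],c['fy'],c['cx'],c['cy'],c['cam_to_world'])
E
```

```text
pics
{'time': 0.0, 'ee_pos': array([0.17250975, 0.60034764, 0.20483361]), 'ee_rot': array([-3.14041054e+00,  8.44777249e-05,  2.86177546e+00]), 'gripper_width': 0.09429817640595313, 'force': array([ 0.70031614,  0.55811075, -0.14047798])} 0.0188
scene 405.2931987838095 405.2931987838095 314.44656397926354 194.58986996742908 [[ 0.10141078  0.74126812 -0.6635039   1.02365188]
 [ 0.99477734 -0.06779986  0.07629687 -0.06034218]
 [ 0.01157097 -0.66777598 -0.74427237  0.64680184]
 [ 0.          0.          0.          1.        ]]
top 383.34898236796596 383.34898236796596 317.88618098088796 202.84531972135056 [[ 0.00874985 -0.99802527  0.06220132  0.50111201]
 [-0.99922172 -0.01111907 -0.0378461  -0.01082232]
 [ 0.03846298 -0.06182176 -0.99734581  0.73004087]
 [ 0.          0.          0.          1.        ]]
```

View pics/scene0.png

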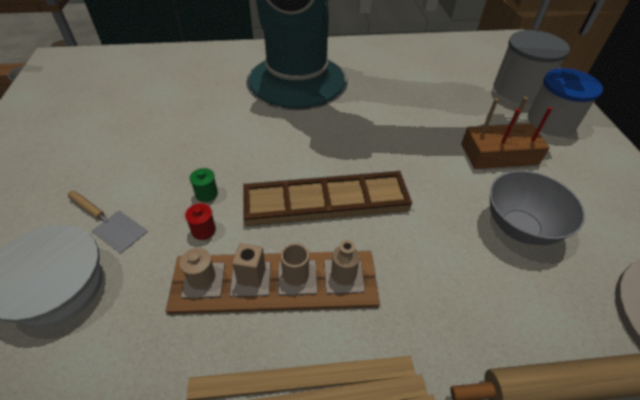

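View pics/top0.png

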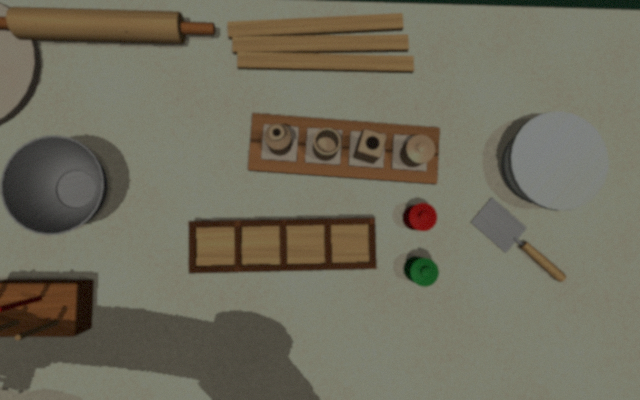

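The top view shows the row from the robot's left: bottle (279,137), tumbler (326,143), square (369,147), jar (417,150). The empty tray is nearer the robot, at (190–376, 218–272). The jar candidates are buff (417,150), red (421,217) and green (422,271). Only the buff one on a white tile fits. I'll enlarge to confirm and measure.

```bash
python3 - <<'E'
import cv2
i=cv2.imread('pics/top0.png')
c=i[105:195,240:450]; c=cv2.convertScaleAbs(c,alpha=1.5)
cv2.imwrite('pics/crop1.png',cv2.resize(c,None,fx=3.8,fy=3.8,interpolation=cv2.INTER_CUBIC))
c=i[210:280,180:385]; c=cv2.convertScaleAbs(c,alpha=1.5)
cv2.imwrite('pics/crop2.png',cv2.resize(c,None,fx=3.8,fy=3.8,interpolation=cv2.INTER_CUBIC))
E
```

```text
(no output)
```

View pics/crop1.png

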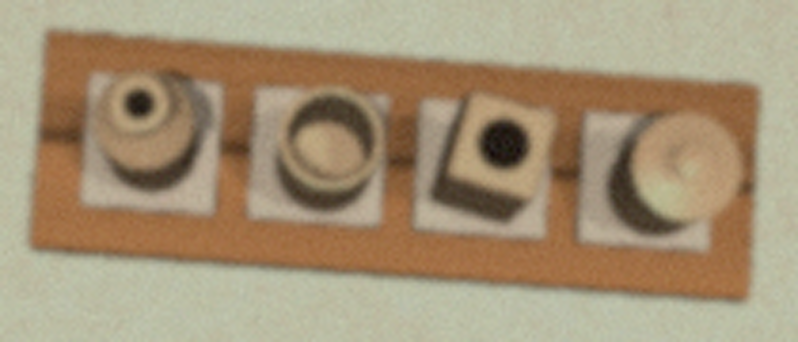

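View pics/crop2.png

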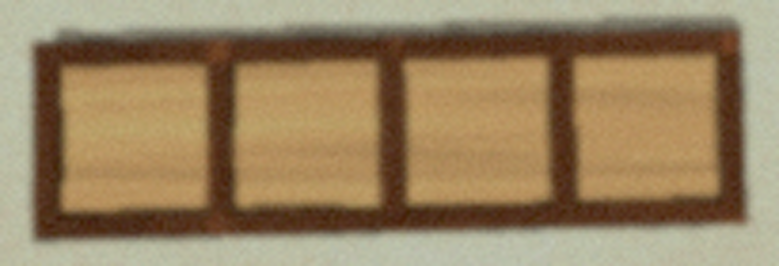

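The enlarged crop confirms it: bottle mouth (138,103), tumbler rim (331,141), square top (501,141), and a plain buff lidded jar with its knob at (685,162). The tray's outer corners are (36,43), (738,30), (745,220), (36,238) in crop 2. Next, convert these to world positions.

```bash
cat > h.py <<'E'
import numpy as np
from scipy.spatial.transform import Rotation as R
def px2w(c,u,v,z):
    T=c['cam_to_world'];d=T[:3,:3]@[(u-c['cx'])/c['fx'],(v-c['cy'])/c['fy'],1]
    return T[:3,3]+d*(z-T[2,3])/d[2]
def plan(pts,pose=None):
    """pts: (x,y,z_tcp,yaw) each one call ahead of the previous; prints tool-axis fractions"""
    if pose is None:
        from bench import r
        o=r.get_obs();p=o['ee_pos'];Q=R.from_euler('xyz',o['ee_rot'])
    else: p,Q=np.array(pose[:3]),R.from_euler('xyz',[np.pi,0,pose[3]])
    for x,y,z,w in pts:
        G=R.from_euler('xyz',[np.pi,0,w])
        print('t',np.round(Q.inv().apply(np.array([x,y,z])-p)/.1,3).tolist(),'w',np.round((Q.inv()*G).as_rotvec()/.5,3).tolist())
        p,Q=np.array([x,y,z]),G
E
python3 - <<'E'
from h import *; from bench import r
c=r.read_camera('top')
f=lambda a,b,z,ox,oy:px2w(c,a/3.8+ox-.37,b/3.8+oy-.37,z)[:2]
for n,a,b,z in[('bottle',138,103,.106),('tumbler',331,141,.082),('square',501,141,.088),('sqmouth',505,143,.088),('jarlid',686,167,.074),('jarknob',685,162,.09)]: print(n,f(a,b,z,240,105).round(4))
t=[f(a,b,.02,240,105) for a,b in[(153,141),(319,155),(481,169),(645,181)]]
print('tiles',np.round(t,4).tolist())
q=[f(a,b,.088,240,105) for a,b in[(470,92),(555,110),(530,190),(447,172)]]
print('sq',np.round(q,4).tolist(),[np.degrees(np.arctan2(*(q[(k+1)%4]-q[k])[::-1])).round(1) for k in range(4)])
k=np.array([f(a,b,.028,180,210) for a,b in[(36,43),(738,30),(745,220),(36,238)]])
m=k.mean(0);d=k[0]+k[3]-k[1]-k[2];d/=np.linalg.norm(d);print('tray',m,d,np.degrees(np.arctan2(-d[0],d[1])),k.round(4).tolist())
for s in(.123,.041,-.041,-.123):print((m+d*s).round(4))
E
```

```text
bottle [0.6564 0.0355]
tumbler [ 0.6466 -0.0497]
square [ 0.6466 -0.1257]
sqmouth [ 0.6457 -0.1275]
jarlid [ 0.6391 -0.2139]
jarknob [ 0.638  -0.2085]
tiles [[0.659, 0.0343], [0.6534, -0.0475], [0.6478, -0.1279], [0.6431, -0.2099]]
sq [[0.6686, -0.1117], [0.6611, -0.1502], [0.6246, -0.1388], [0.6321, -0.1014]] [np.float64(-101.0), np.float64(162.7), np.float64(78.6), np.float64(-15.8)]
tray [0.46843613 0.02565461] [-0.02887046  0.99958316] 1.654385159005939 [[0.5095, 0.1952], [0.519, -0.1408], [0.4276, -0.1442], [0.4176, 0.1925]]
[0.4649 0.1486]
[0.4673 0.0666]
[ 0.4696 -0.0153]
[ 0.472  -0.0973]
```

```bash
python3 - <<'E'
from h import *
a=np.linspace(1.291,.0540,7)[1:];R_=np.linspace(.6246,.657,7)[1:];w=np.linspace(2.862,1.506,7)[1:]
plan([(q*np.cos(b),q*np.sin(b),.2,y) for q,b,y in zip(R_,a,w)])
E
```

```text
t [-1.29, -0.08, 0.05] w [-0.002, 0.0, 0.452]
t [-1.302, -0.055, -0.0] w [0.0, -0.0, 0.452]
t [-1.314, -0.03, -0.0] w [0.0, -0.0, 0.452]
t [-1.325, -0.004, -0.0] w [0.0, -0.0, 0.452]
t [-1.336, 0.022, 0.0] w [-0.0, -0.0, 0.452]
t [-1.347, 0.048, 0.0] w [0.0, -0.0, 0.452]
```

play_rows --twist '[[0,0,0.17],[0,0,0.34],[0,0,0.34]]' --translation '[[-0.49,-0.03,0.03],[-0.98,-0.06,0.05],[-0.98,-0.06,0.05]]' --jaw '[1,1,1]'

```text
time: 0.45
ee_pos: [0.2722, 0.5644, 0.2]
ee_rot: [-3.141, 0.003, 2.68]
force: [-0.3, 0.2, 1.1]
gripper_width: 0.0938
grip_force: 0.0
```

play_rows --twist '[[0,0,0.17],[0,0,0.34],[0,0,0.34]]' --translation '[[-0.49,-0.02,0],[-0.98,-0.045,0],[-0.98,-0.045,0]]' --jaw '[1,1,1]'

```text
time: 0.75
ee_pos: [0.3579, 0.5168, 0.2004]
ee_rot: [-3.142, 0.003, 2.51]
force: [-0.8, 0.3, -0.0]
gripper_width: 0.0939
grip_force: 0.0
```

play_rows --twist '[[0,0,0.17],[0,0,0.34],[0,0,0.34]]' --translation '[[-0.49,-0.01,0],[-0.98,-0.03,0],[-0.98,-0.03,0]]' --jaw '[1,1,1]'

```text
time: 1.05
ee_pos: [0.4351, 0.4565, 0.2004]
ee_rot: [3.142, 0.003, 2.341]
force: [0.2, -0.1, 0.8]
gripper_width: 0.094
grip_force: 0.0
```

play_rows --twist '[[0,0,0.17],[0,0,0.34],[0,0,0.34]]' --translation '[[-0.49,-0.01,0],[-0.98,-0.01,0],[-0.98,-0.01,0]]' --jaw '[1,1,1]'

```text
time: 1.35
ee_pos: [0.5025, 0.3855, 0.2005]
ee_rot: [3.141, 0.003, 2.171]
force: [0.1, -0.5, 0.7]
gripper_width: 0.0942
grip_force: 0.0
```

play_rows --twist '[[0,0,0.17],[0,0,0.34],[0,0,0.34]]' --translation '[[-0.49,0,0],[-0.98,0,0],[-0.98,0,0]]' --jaw '[1,1,1]'

```text
time: 1.65
ee_pos: [0.5577, 0.3045, 0.2006]
ee_rot: [3.141, 0.003, 2.001]
force: [0.2, -0.2, -0.3]
gripper_width: 0.0943
grip_force: 0.0
```

play_rows --twist '[[0,0,0.17],[0,0,0.34],[0,0,0.34]]' --translation '[[-0.49,0,0],[-0.98,0.01,0],[-0.98,0.01,0]]' --jaw '[1,1,1]'

```text
time: 1.95
ee_pos: [0.5993, 0.2158, 0.2006]
ee_rot: [3.141, 0.003, 1.831]
force: [-0.3, 0.1, 0.3]
gripper_width: 0.094
grip_force: 0.0
```

play_rows --twist '[[0,0,0.17],[0,0,0.34],[0,0,0.34],[0,0,0.34],[0,0,0.34]]' --translation '[[-0.49,0,0],[-0.98,0.03,0],[-0.98,0.03,0],[-0.98,0.03,0],[-0.98,0.03,0]]' --jaw '[1,1,1,1,1]'

```text
time: 2.45
ee_pos: [0.6255, 0.1307, 0.2002]
ee_rot: [-3.141, -0.0, 1.674]
force: [-0.6, 0.2, 0.9]
gripper_width: 0.0941
grip_force: 0.0
```

```bash
python3 - <<'E'
from h import *; from bench import r
o=r.get_obs();print(o['time'],o['ee_pos'],o['ee_rot'])
plan([(.656,.035,.15,1.506),(.656,.035,.044,1.506)])
E
```

```text
2.45 [0.62545013 0.13067881 0.200227  ] [-3.14109228e+00 -3.51044458e-04  1.67372317e+00]
t [-0.983, 0.206, 0.502] w [-0.001, -0.001, 0.335]
t [0.0, -0.0, 1.06] w [0.0, 0.0, 0.0]
```

play_rows --twist '[[0,0,0.17],[0,0,0.335],[0,0,0.335],[0,0,0.335],[0,0,0.335]]' --translation '[[-0.49,0.1,0.25],[-0.98,0.2,0.5],[-0.98,0.206,0.5],[-0.98,0.206,0.5],[-0.98,0.206,0.5]]' --jaw '[1,1,1,1,1]'

```text
time: 2.95
ee_pos: [0.6561, 0.0361, 0.1507]
ee_rot: [-3.142, -0.001, 1.507]
force: [-0.1, 1.1, -0.2]
gripper_width: 0.0941
grip_force: 0.0
```

```bash
python3 - <<'E'
from h import *; from bench import r; import cv2
c=r.read_camera('wrist');cv2.imwrite('pics/w1.png',c['img'][:,:,::-1]);print(c['fx'],c['cx'],c['cy'],c['cam_to_world'].round(3))
plan([(.656,.035,.15,1.506)])
E
```

```text
309.70691628693146 322.6021292066725 200.32083002859667 [[ 0.998 -0.061 -0.015  0.66 ]
 [-0.063 -0.969 -0.237  0.106]
 [ 0.     0.238 -0.971  0.331]
 [ 0.     0.     0.     1.   ]]
t [-0.015, -0.002, 0.01] w [0.001, -0.002, 0.003]
```

View pics/w1.png

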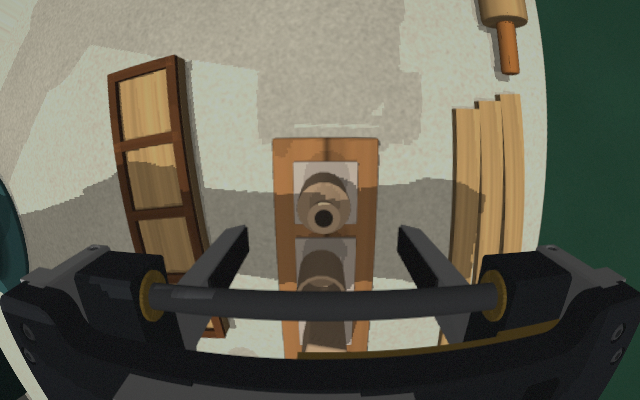

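The wrist view shows the bottle centred between the fingers, mouth at (323,217). That gives (0.656, 0.038), which agrees with the top view. Descend and grip.

play_rows --twist '[[0,0,0],[0,0,0],[0,0,0],[0,0,0]]' --translation '[[-0.01,0,0.3],[-0.01,0,0.6],[-0.01,0,0.9],[-0.01,0,0.9]]' --jaw '[1,1,1,1]'

```text
time: 3.4
ee_pos: [0.6541, 0.0352, 0.0577]
ee_rot: [-3.137, 0.0, 1.507]
force: [0.1, -0.3, -0.6]
gripper_width: 0.0936
grip_force: 0.0
```

play_rows --twist '[[0,0,0],[0,0,0],[0,0,0],[0,0,0],[0,0,0],[0,0,0],[0,0,0],[0,0,0],[0,0,0],[0,0,0]]' --translation '[[0,0,0.16],[0,0,0.16],[0,0,0.16],[0,0,0.16],[0,0,0.16],[0,0,0.16],[0,0,0.16],[0,0,0.16],[0,0,0.16],[0,0,0.16]]' --jaw '[1,1,-0.2,-0.2,-0.3,-0.5,-0.7,-1,-1,-1]'

```text
time: 4.4
ee_pos: [0.6562, 0.033, 0.0445]
ee_rot: [3.141, 0.0, 1.504]
force: [0.4, 0.3, 1.8]
gripper_width: 0.0449
grip_force: 30.0
```

```bash
python3 - <<'E'
from h import *; from bench import r
o=r.get_obs();print(o['time'],o['ee_pos'],o['ee_rot'],o['gripper_width'],o['grip_force'],o['force'])
z=o['ee_pos'][2];w=1.571+.029
plan([(.656,.037,z+.1,1.506),(.59,-.03,z+.1,1.54),(.53,-.097,z+.1,w),(.472,-.097,z+.1,w),(.472,-.097,z+.005,w)])
E
```

```text
4.4 [0.6561908  0.03298934 0.04454406] [3.14145971e+00 7.85415041e-05 1.50424780e+00] 0.04485720085557911 30.00023260796297 [0.44712391 0.27545301 1.76907352]
t [0.04, -0.004, -1.0] w [0.0, 0.0, -0.004]
t [-0.711, -0.615, -0.0] w [-0.0, 0.0, -0.068]
t [-0.688, -0.579, -0.0] w [-0.0, 0.0, -0.12]
t [0.017, -0.58, -0.0] w [0.0, 0.0, 0.0]
t [0.0, -0.0, 0.95] w [0.0, 0.0, 0.0]
```

play_rows --twist '[[0,0,0],[0,0,0],[0,0,0],[0,0,0],[0,0,0]]' --translation '[[0,0,-0.1],[0,0,-0.35],[0,0,-0.7],[0,0,-1],[0,0,-1]]' --jaw '[-1,-1,-1,-1,-1]'

```text
time: 4.9
ee_pos: [0.6581, 0.0329, 0.1493]
ee_rot: [3.136, -0.001, 1.504]
force: [0.7, -0.1, -2.3]
gripper_width: 0.0454
grip_force: 30.0
```

play_rows --twist '[[0,0,0],[0,0,-0.04],[0,0,-0.07],[0,0,-0.07]]' --translation '[[-0.2,-0.2,0],[-0.45,-0.4,0],[-0.71,-0.61,0],[-0.71,-0.61,0]]' --jaw '[-1,-1,-1,-1]'

```text
time: 5.3
ee_pos: [0.5878, -0.0376, 0.1445]
ee_rot: [-3.14, 0.001, 1.535]
force: [0.7, 0.1, -1.8]
gripper_width: 0.0455
grip_force: 30.0
```

play_rows --twist '[[0,0,-0.04],[0,0,-0.08],[0,0,-0.12],[0,0,-0.12],[0,0,-0.12]]' --translation '[[-0.25,-0.3,0],[-0.5,-0.6,0],[-0.65,-0.9,0],[-0.65,-1,0],[-0.65,-1,0]]' --jaw '[-1,-1,-1,-1,-1]'

```text
time: 5.8
ee_pos: [0.4878, -0.0953, 0.1447]
ee_rot: [3.142, -0.001, 1.598]
force: [1.2, 1.2, -3.1]
gripper_width: 0.0451
grip_force: 30.0
```

```bash
python3 - <<'E'
from h import *; from bench import r
o=r.get_obs();print(o['time'],o['ee_pos'],o['ee_rot'],o['gripper_width'],o['grip_force'],o['force'])
plan([(.472,-.1,.065,1.6),(.472,-.1,.0448,1.6)])
E
```

```text
5.8 [ 0.48782788 -0.09533497  0.14465332] [ 3.14154167e+00 -6.84535630e-04  1.59843347e+00] 0.04511500318743735 29.999443088890985 [ 1.16088931  1.20574891 -3.10595049]
t [-0.043, -0.16, 0.796] w [0.0, -0.001, -0.003]
t [0.0, -0.0, 0.202] w [0.0, 0.0, 0.0]
```

play_rows --twist '[[0,0,0],[0,0,0],[0,0,0],[0,0,0],[0,0,0],[0,0,0],[0,0,0]]' --translation '[[-0.04,-0.16,0],[-0.04,-0.16,0.2],[-0.04,-0.16,0.5],[-0.04,-0.16,0.8],[-0.04,-0.16,0.92],[-0.04,-0.16,0.92],[-0.04,-0.16,0.92]]' --jaw '[-1,-1,-1,-1,-1,-1,-1]'

```text
time: 6.5
ee_pos: [0.4735, -0.1, 0.0532]
ee_rot: [3.141, 0.0, 1.599]
force: [0.5, 0.0, -1.8]
gripper_width: 0.0452
grip_force: 30.0
```

```bash
python3 - <<'E'
from h import *; from bench import r; import cv2
o=r.get_obs();print(o['time'],o['ee_pos'],o['ee_rot'],o['gripper_width'],o['force'])
i=r.read_camera('scene')['img'][:,:,::-1][150:330,150:430]
cv2.imwrite('pics/s1.png',cv2.convertScaleAbs(cv2.resize(i,None,fx=2.8,fy=2.8,interpolation=cv2.INTER_CUBIC),alpha=1.4))
plan([(.472,-.1,.0448,1.6)])
E
```

```text
6.5 [ 0.47351413 -0.1000233   0.05324115] [3.14095978e+00 2.66201848e-04 1.59947647e+00] 0.04518453848313205 [ 0.48127673  0.021365   -1.75965744]
t [0.001, -0.017, 0.088] w [0.003, 0.0, -0.001]
```

View pics/s1.png

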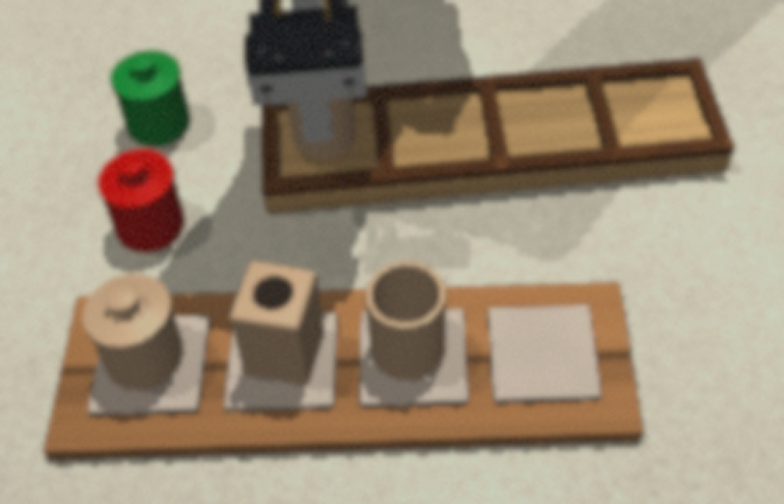

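The bottle hangs inside the rightmost bay, about (325,140), clear of all the slats. Lower the rest of the way, release and lift.

play_rows --twist '[[0,0,0],[0,0,0],[0,0,0],[0,0,0],[0,0,0],[0,0,0],[0,0,0],[0,0,0],[0,0,0]]' --translation '[[0,-0.015,0.03],[0,-0.015,0.06],[0,-0.015,0.085],[0,-0.015,0.085],[0,-0.015,0.085],[0,-0.015,0.085],[0,-0.015,0.085],[0,-0.015,0.085],[0,-0.015,0.085]]' --jaw '[-1,-1,-1,-1,-0.03,0.1,0.4,0.8,1]'

```text
time: 7.45
ee_pos: [0.4711, -0.1001, 0.0439]
ee_rot: [-3.142, 0.0, 1.599]
force: [-0.0, -0.2, -0.5]
gripper_width: 0.0725
grip_force: 0.0
```

play_rows --twist '[[0,0,0],[0,0,0],[0,0,0],[0,0,0],[0,0,0],[0,0,0]]' --translation '[[0,0,0],[0,0,-0.15],[0,0,-0.4],[0,0,-0.7],[0,0,-1],[0,0,-1]]' --jaw '[1,1,1,1,1,1]'

```text
time: 8.05
ee_pos: [0.4729, -0.1004, 0.1471]
ee_rot: [3.136, 0.0, 1.599]
force: [0.1, 0.6, -0.8]
gripper_width: 0.094
grip_force: 0.0
```

```bash
python3 - <<'E'
from h import *; from bench import r; import cv2
o=r.get_obs();print(o['time'],o['ee_pos'],o['ee_rot'],o['gripper_width'],o['force'])
plan([(.55,-.075,.145,1.55),(.647,-.048,.145,1.506),(.647,-.048,.055,1.506),(.647,-.048,.0322,1.506)])
E
```

```text
8.05 [ 0.47289441 -0.10040424  0.14712718] [3.13648977e+00 3.14268432e-05 1.59919754e+00] 0.09398250956193413 [ 0.08808665  0.57773316 -0.81677465]
t [0.232, 0.778, 0.025] w [0.01, -0.0, 0.098]
t [0.29, 0.964, 0.0] w [0.0, -0.0, 0.088]
t [0.0, -0.0, 0.9] w [0.0, 0.0, 0.0]
t [0.0, -0.0, 0.228] w [0.0, 0.0, 0.0]
```

play_rows --twist '[[0,0,0.05],[0,0,0.1],[0,0,0.1]]' --translation '[[0.12,0.4,0],[0.23,0.78,0],[0.23,0.78,0]]' --jaw '[1,1,1]'

```text
time: 8.35
ee_pos: [0.5516, -0.0726, 0.1429]
ee_rot: [3.141, 0.0, 1.552]
force: [-1.2, 0.6, -0.4]
gripper_width: 0.0944
grip_force: 0.0
```

play_rows --twist '[[0,0,0.04],[0,0,0.09],[0,0,0.09],[0,0,0.09],[0,0,0.09]]' --translation '[[0.14,0.45,0],[0.29,0.8,0],[0.29,0.96,0],[0.29,0.96,0],[0.29,0.96,0]]' --jaw '[1,1,1,1,1]'

```text
time: 8.85
ee_pos: [0.6441, -0.0486, 0.143]
ee_rot: [-3.14, 0.001, 1.504]
force: [-0.0, 0.3, -0.3]
gripper_width: 0.0937
grip_force: 0.0
```

```bash
python3 - <<'E'
from h import *; from bench import r; import cv2
o=r.get_obs();print(o['time'],o['ee_pos'],o['ee_rot'],o['gripper_width'],o['force'])
c=r.read_camera('wrist');cv2.imwrite('pics/w2.png',c['img'][:,:,::-1])
plan([(.647,-.048,.055,1.506),(.647,-.048,.0322,1.506)])
E
```

```text
8.85 [ 0.64413777 -0.04855006  0.14303734] [-3.14016650e+00  5.89257346e-04  1.50377929e+00] 0.09373239431614136 [-0.0283398   0.26161723 -0.31916377]
t [0.008, 0.03, 0.885] w [-0.002, 0.001, -0.005]
t [0.0, -0.0, 0.228] w [0.0, 0.0, 0.0]
```

View pics/w2.png

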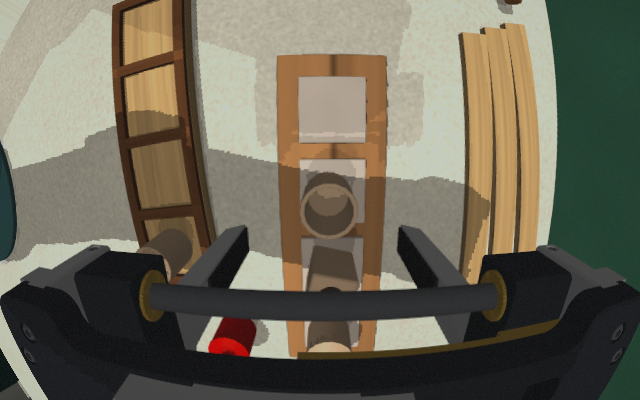

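The bottle stands in the rightmost bay (165,245). The tumbler rim is centred at (329,209), which gives about (0.648, -0.046). Descend and grip.

play_rows --twist '[[0,0,0],[0,0,0],[0,0,0],[0,0,0]]' --translation '[[-0.02,0.04,0.3],[-0.02,0.04,0.6],[-0.02,0.04,0.9],[-0.02,0.04,0.9]]' --jaw '[1,1,1,1]'

```text
time: 9.3
ee_pos: [0.646, -0.0503, 0.0508]
ee_rot: [-3.136, 0.0, 1.504]
force: [-0.9, -0.2, 0.8]
gripper_width: 0.0942
grip_force: 0.0
```

play_rows --twist '[[0,0,0],[0,0,0],[0,0,0],[0,0,0],[0,0,0],[0,0,0],[0,0,0],[0,0,0],[0,0,0],[0,0,0]]' --translation '[[0,0,0.1],[0,0,0.2],[0,0,0.21],[0,0,0.21],[0,0,0.21],[0,0,0.21],[0,0,0.21],[0,0,0.21],[0,0,0.21],[0,0,0.21]]' --jaw '[1,1,-0.2,-0.2,-0.3,-0.5,-0.7,-1,-1,-1]'

```text
time: 10.3
ee_pos: [0.649, -0.0502, 0.0331]
ee_rot: [3.141, 0.0, 1.504]
force: [-0.9, -0.1, 2.9]
gripper_width: 0.0469
grip_force: 29.8
```

```bash
python3 - <<'E'
from h import *; from bench import r
o=r.get_obs();print(o['time'],o['ee_pos'],o['ee_rot'],o['gripper_width'],o['grip_force'],o['force'])
z=o['ee_pos'][2]
plan([(.648,-.047,z+.1,1.506),(.56,-.03,z+.1,1.55),(.4696,-.0155,z+.1,1.6),(.4696,-.0155,z+.008,1.6)])
E
```

```text
10.3 [ 0.6490359  -0.0502065   0.03314597] [3.14137967e+00 3.01504441e-05 1.50431991e+00] 0.04693146405110545 29.75974654778838 [-0.90916861 -0.11880858  2.85475196]
t [0.031, -0.012, -1.0] w [0.0, 0.0, -0.003]
t [0.113, -0.889, -0.0] w [-0.0, 0.0, -0.088]
t [0.126, -0.907, -0.0] w [0.0, 0.0, -0.1]
t [0.0, -0.0, 0.92] w [0.0, 0.0, 0.0]
```

play_rows --twist '[[0,0,0],[0,0,0],[0,0,0],[0,0,0],[0,0,0]]' --translation '[[0,0,-0.1],[0,0,-0.35],[0,0,-0.7],[0,0,-1],[0,0,-1]]' --jaw '[-1,-1,-1,-1,-1]'

```text
time: 10.8
ee_pos: [0.6509, -0.0506, 0.1377]
ee_rot: [3.136, -0.0, 1.504]
force: [0.1, -0.6, -1.3]
gripper_width: 0.0473
grip_force: 29.8
```

play_rows --twist '[[0,0,-0.03],[0,0,-0.06],[0,0,-0.09],[0,0,-0.09]]' --translation '[[0.03,-0.25,0],[0.07,-0.55,0],[0.11,-0.89,0],[0.11,-0.89,0]]' --jaw '[-1,-1,-1,-1]'

```text
time: 11.2
ee_pos: [0.5572, -0.0326, 0.1326]
ee_rot: [-3.139, -0.001, 1.55]
force: [1.1, -0.3, -1.1]
gripper_width: 0.0469
grip_force: 29.8
```

play_rows --twist '[[0,0,-0.03],[0,0,-0.06],[0,0,-0.1],[0,0,-0.1],[0,0,-0.1],[0,0,-0.1]]' --translation '[[0.04,-0.3,0],[0.08,-0.6,0],[0.13,-0.85,0],[0.13,-0.92,0],[0.13,-0.92,0],[0.13,-0.92,0]]' --jaw '[-1,-1,-1,-1,-1,-1]'

```text
time: 11.8
ee_pos: [0.4702, -0.0185, 0.1332]
ee_rot: [3.141, 0.0, 1.599]
force: [-1.0, 1.0, -1.4]
gripper_width: 0.0468
grip_force: 29.8
```

```bash
python3 - <<'E'
from h import *; from bench import r
o=r.get_obs();print(o['time'],o['ee_pos'],o['ee_rot'],o['gripper_width'],o['grip_force'],o['force'])
plan([(.4696,-.019,.0415,1.6),(.4696,-.019,.0335,1.6)])
E
```

```text
11.8 [ 0.47023748 -0.01850363  0.1332034 ] [3.14075110e+00 2.69418037e-04 1.59886872e+00] 0.04678295470197928 29.75624199025333 [-1.04088623  0.95666142 -1.37922284]
t [-0.005, -0.007, 0.917] w [0.002, 0.001, -0.002]
t [0.0, -0.0, 0.08] w [0.0, 0.0, 0.0]
```

play_rows --twist '[[0,0,0],[0,0,0],[0,0,0],[0,0,0],[0,0,0],[0,0,0]]' --translation '[[0,0,0.15],[0,0,0.45],[0,0,0.75],[0,0,0.92],[0,0,0.92],[0,0,0.92]]' --jaw '[-1,-1,-1,-1,-1,-1]'

```text
time: 12.4
ee_pos: [0.4699, -0.0188, 0.0412]
ee_rot: [-3.141, 0.001, 1.599]
force: [-0.1, -0.5, -1.0]
gripper_width: 0.0469
grip_force: 29.8
```

play_rows --twist '[[0,0,0],[0,0,0],[0,0,0],[0,0,0],[0,0,0],[0,0,0],[0,0,0],[0,0,0],[0,0,0],[0,0,0]]' --translation '[[0,0,0.03],[0,0,0.06],[0,0,0.08],[0,0,0.08],[0,0,0.08],[0,0,0.08],[0,0,0.08],[0,0,0.08],[0,0,0.08],[0,0,0.08]]' --jaw '[-1,-1,-1,-1,0.05,0.2,0.5,0.8,1,1]'

```text
time: 13.4
ee_pos: [0.4692, -0.0184, 0.033]
ee_rot: [3.142, 0.0, 1.599]
force: [0.2, -0.6, -0.3]
gripper_width: 0.0851
grip_force: 0.0
```

play_rows --twist '[[0,0,0],[0,0,0],[0,0,0],[0,0,0],[0,0,0],[0,0,0]]' --translation '[[0,0,0],[0,0,-0.15],[0,0,-0.4],[0,0,-0.7],[0,0,-1],[0,0,-1]]' --jaw '[1,1,1,1,1,1]'

```text
time: 14.0
ee_pos: [0.4709, -0.0183, 0.1361]
ee_rot: [3.137, -0.001, 1.599]
force: [-0.5, -0.4, -0.5]
gripper_width: 0.094
grip_force: 0.0
```

```bash
python3 - <<'E'
from h import *; from bench import r; import cv2
o=r.get_obs();print(o['time'],o['ee_pos'],o['ee_rot'],o['gripper_width'],o['force'])
plan([(.55,-.075,.145,1.45),(.646,-.124,.145,1.335)])
E
```

```text
14.0 [ 0.47090716 -0.0183197   0.13605428] [ 3.13661796e+00 -8.96183040e-04  1.59914410e+00] 0.09399701091228058 [-0.52192806 -0.41729751 -0.53819499]
t [-0.589, 0.775, -0.086] w [0.01, -0.003, 0.298]
t [-0.371, 1.012, 0.0] w [0.0, -0.0, 0.23]
```

play_rows --twist '[[0,0,0.1],[0,0,0.2],[0,0,0.3],[0,0,0.3]]' --translation '[[-0.2,0.3,-0.1],[-0.4,0.6,-0.12],[-0.59,0.78,-0.12],[-0.59,0.78,-0.12]]' --jaw '[1,1,1,1]'

```text
time: 14.4
ee_pos: [0.5501, -0.0776, 0.1441]
ee_rot: [3.142, 0.002, 1.445]
force: [0.2, 0.2, -0.3]
gripper_width: 0.094
grip_force: 0.0
```

play_rows --twist '[[0,0,0.1],[0,0,0.2],[0,0,0.23],[0,0,0.23],[0,0,0.23],[0,0,0.23]]' --translation '[[-0.15,0.4,0],[-0.3,0.8,0],[-0.37,1,0],[-0.37,1,0],[-0.37,1,0],[-0.37,1,0]]' --jaw '[1,1,1,1,1,1]'

```text
time: 15.0
ee_pos: [0.6427, -0.1232, 0.1447]
ee_rot: [-3.141, -0.0, 1.335]
force: [-0.5, -0.2, -0.2]
gripper_width: 0.0941
grip_force: 0.0
```

```bash
python3 - <<'E'
from h import *; from bench import r; import cv2
o=r.get_obs();print(o['time'],o['ee_pos'],o['ee_rot'],o['gripper_width'],o['force'])
c=r.read_camera('wrist');cv2.imwrite('pics/w3.png',cv2.convertScaleAbs(cv2.resize(c['img'][150:300,180:460,::-1],None,fx=2.8,fy=2.8,interpolation=cv2.INTER_CUBIC),alpha=1.4));print(c['cam_to_world'].tolist())
E
```

```text
15.0 [ 0.642731   -0.12322753  0.14465681] [-3.14078670e+00 -3.42502668e-04  1.33508084e+00] 0.0941176837673661 [-0.52907124 -0.18018104 -0.17253934]
[[0.9725384984935849, -0.22591565503685115, -0.05595521206386311, 0.6588842688524529], [-0.23274147768923092, -0.944551433175557, -0.23163331938439366, -0.055467736470934004], [-0.0005229826714786646, 0.2382954193753412, -0.9711925759569282, 0.32459451924873745], [0.0, 0.0, 0.0, 1.0]]
```

View pics/w3.png

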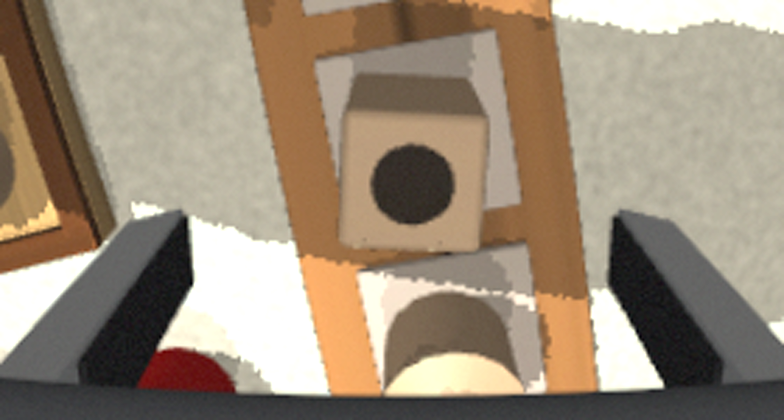

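The square's top centre is at (413,184) in the crop, which gives (0.646, -0.125), and it is turned about 2° more than the tool. I'll turn to match, then descend and grip.

play_rows --twist '[[0,0,0.03],[0,0,0.07],[0,0,0.07],[0,0,0.07]]' --translation '[[-0.01,0.03,0.3],[-0.01,0.03,0.6],[-0.01,0.03,0.9],[-0.01,0.03,0.9]]' --jaw '[1,1,1,1]'

```text
time: 15.45
ee_pos: [0.6438, -0.1244, 0.0518]
ee_rot: [-3.136, 0.001, 1.3]
force: [-1.4, 1.0, 0.4]
gripper_width: 0.0935
grip_force: 0.0
```

play_rows --twist '[[0,0,0],[0,0,0],[0,0,0],[0,0,0],[0,0,0],[0,0,0],[0,0,0],[0,0,0],[0,0,0],[0,0,0]]' --translation '[[0,0,0.1],[0,0,0.19],[0,0,0.19],[0,0,0.19],[0,0,0.19],[0,0,0.19],[0,0,0.19],[0,0,0.19],[0,0,0.19],[0,0,0.19]]' --jaw '[1,1,-0.2,-0.2,-0.3,-0.5,-0.7,-1,-1,-1]'

```text
time: 16.45
ee_pos: [0.6463, -0.1257, 0.0361]
ee_rot: [3.142, 0.0, 1.299]
force: [-1.0, -0.4, 0.9]
gripper_width: 0.0418
grip_force: 29.9
```

```bash
python3 - <<'E'
from h import *; from bench import r
o=r.get_obs();print(o['time'],o['ee_pos'],o['ee_rot'],o['gripper_width'],o['grip_force'],o['force'])
p=o['ee_pos'];z=p[2]+.11
plan([(p[0],p[1],p[2]+.1,o['ee_rot'][2]),(.59,-.055,z,1.4),(.53,.01,z,1.5),(.4673,.0666,z,1.6),(.4673,.0666,z-.1,1.6)])
E
```

```text
16.45 [ 0.6462747  -0.12568041  0.03606524] [3.14152886e+00 8.91797624e-05 1.29927649e+00] 0.041813450940445224 29.946573972702026 [-1.04244843 -0.38422636  0.92441685]
t [-0.0, 0.0, -1.0] w [0.0, 0.0, 0.0]
t [0.53, -0.732, -0.1] w [0.0, 0.0, -0.201]
t [0.539, -0.702, -0.0] w [0.0, 0.0, -0.2]
t [0.52, -0.665, -0.0] w [0.0, 0.0, -0.2]
t [0.0, -0.0, 1.0] w [0.0, 0.0, 0.0]
```

play_rows --twist '[[0,0,0],[0,0,0],[0,0,0],[0,0,0],[0,0,0]]' --translation '[[0,0,-0.1],[0,0,-0.35],[0,0,-0.7],[0,0,-1],[0,0,-1]]' --jaw '[-1,-1,-1,-1,-1]'

```text
time: 16.95
ee_pos: [0.6482, -0.1263, 0.1408]
ee_rot: [3.136, -0.001, 1.299]
force: [0.8, 0.1, -1.3]
gripper_width: 0.0416
grip_force: 29.9
```

play_rows --twist '[[0,0,-0.07],[0,0,-0.14],[0,0,-0.2],[0,0,-0.2]]' --translation '[[0.17,-0.24,-0.05],[0.35,-0.5,-0.1],[0.53,-0.73,-0.1],[0.53,-0.73,-0.1]]' --jaw '[-1,-1,-1,-1]'

```text
time: 17.35
ee_pos: [0.5885, -0.0515, 0.1458]
ee_rot: [-3.14, -0.002, 1.404]
force: [-0.1, -0.4, -1.7]
gripper_width: 0.0417
grip_force: 29.9
```

play_rows --twist '[[0,0,-0.07],[0,0,-0.14],[0,0,-0.2]]' --translation '[[0.2,-0.27,0],[0.4,-0.52,0],[0.54,-0.7,0]]' --jaw '[-1,-1,-1]'

```text
time: 17.65
ee_pos: [0.5291, 0.0112, 0.1457]
ee_rot: [-3.141, -0.0, 1.501]
force: [0.4, 0.8, -1.0]
gripper_width: 0.0422
grip_force: 29.9
```

play_rows --twist '[[0,0,-0.07],[0,0,-0.14],[0,0,-0.2],[0,0,-0.2],[0,0,-0.2],[0,0,-0.2]]' --translation '[[0.2,-0.27,0],[0.4,-0.5,0],[0.52,-0.66,0],[0.52,-0.66,0],[0.52,-0.66,0],[0.52,-0.66,0]]' --jaw '[-1,-1,-1,-1,-1,-1]'

```text
time: 18.25
ee_pos: [0.4689, 0.066, 0.146]
ee_rot: [3.141, 0.0, 1.598]
force: [0.1, 0.8, -1.3]
gripper_width: 0.042
grip_force: 29.9
```

```bash
python3 - <<'E'
from h import *; from bench import r
o=r.get_obs();print(o['time'],o['ee_pos'],o['ee_rot'],o['gripper_width'],o['grip_force'],o['force'])
plan([(.4673,.0666,.0465,1.6),(.4673,.0666,.0364,1.6)])
E
```

```text
18.25 [0.46889727 0.06600407 0.14600347] [3.14130320e+00 4.33005354e-04 1.59776458e+00] 0.04198839960314864 29.947015643119812 [ 0.10986055  0.75754896 -1.26093281]
t [0.007, -0.016, 0.995] w [0.001, 0.001, -0.004]
t [0.0, -0.0, 0.101] w [0.0, 0.0, 0.0]
```

play_rows --twist '[[0,0,0],[0,0,0],[0,0,0],[0,0,0],[0,0,0],[0,0,0],[0,0,0]]' --translation '[[0,-0.01,0.15],[0,-0.01,0.45],[0,-0.01,0.75],[0,-0.01,0.95],[0,-0.01,1],[0,-0.01,1],[0,-0.01,1]]' --jaw '[-1,-1,-1,-1,-1,-1,-1]'

```text
time: 18.95
ee_pos: [0.468, 0.0664, 0.0468]
ee_rot: [3.141, -0.0, 1.599]
force: [-0.4, -0.1, -1.3]
gripper_width: 0.0418
grip_force: 29.9
```

play_rows --twist '[[0,0,0],[0,0,0],[0,0,0],[0,0,0],[0,0,0],[0,0,0],[0,0,0],[0,0,0],[0,0,0],[0,0,0]]' --translation '[[0,0,0.03],[0,0,0.07],[0,0,0.1],[0,0,0.1],[0,0,0.1],[0,0,0.1],[0,0,0.1],[0,0,0.1],[0,0,0.1],[0,0,0.1]]' --jaw '[-1,-1,-1,-1,-0.05,0.2,0.5,0.8,1,1]'

```text
time: 19.95
ee_pos: [0.4673, 0.0667, 0.036]
ee_rot: [3.142, 0.0, 1.599]
force: [-0.8, -1.2, -0.4]
gripper_width: 0.0812
grip_force: 0.0
```

play_rows --twist '[[0,0,0],[0,0,0],[0,0,0],[0,0,0],[0,0,0],[0,0,0]]' --translation '[[0,0,0],[0,0,-0.15],[0,0,-0.4],[0,0,-0.7],[0,0,-1],[0,0,-1]]' --jaw '[1,1,1,1,1,1]'

```text
time: 20.55
ee_pos: [0.469, 0.067, 0.1391]
ee_rot: [3.137, -0.002, 1.599]
force: [-0.1, 1.5, -1.0]
gripper_width: 0.0938
grip_force: 0.0
```

```bash
python3 - <<'E'
from h import *; from bench import r; import cv2
o=r.get_obs();print(o['time'],o['ee_pos'],o['ee_rot'],o['gripper_width'],o['force'])
plan([(.51,-.03,.145,1.57),(.56,-.12,.145,1.54),(.638,-.21,.145,1.506)])
E
```

```text
20.55 [0.46902672 0.06702584 0.13908319] [ 3.13680226e+00 -1.75865633e-03  1.59907816e+00] 0.09377239620918248 [-0.14019684  1.47807536 -1.04503824]
t [-0.981, 0.382, -0.059] w [0.01, -0.004, 0.058]
t [-0.9, 0.501, 0.0] w [0.0, -0.0, 0.06]
t [-0.876, 0.807, 0.0] w [0.0, -0.0, 0.068]
```

play_rows --twist '[[0,0,0.03],[0,0,0.06],[0,0,0.06]]' --translation '[[-0.35,0.14,-0.08],[-0.75,0.3,-0.08],[-0.98,0.38,-0.08]]' --jaw '[1,1,1]'

```text
time: 20.85
ee_pos: [0.5088, -0.0328, 0.1438]
ee_rot: [3.141, 0.001, 1.567]
force: [0.2, 0.5, -0.0]
gripper_width: 0.094
grip_force: 0.0
```

play_rows --twist '[[0,0,0.03],[0,0,0.06],[0,0,0.06]]' --translation '[[-0.4,0.2,0],[-0.75,0.4,0],[-0.9,0.5,0]]' --jaw '[1,1,1]'

```text
time: 21.15
ee_pos: [0.5585, -0.1238, 0.1432]
ee_rot: [-3.141, 0.001, 1.536]
force: [-0.6, 1.4, 0.4]
gripper_width: 0.094
grip_force: 0.0
```

play_rows --twist '[[0,0,0.03],[0,0,0.07],[0,0,0.07],[0,0,0.07],[0,0,0.07],[0,0,0.07]]' --translation '[[-0.35,0.3,0],[-0.7,0.6,0],[-0.88,0.81,0],[-0.88,0.81,0],[-0.88,0.81,0],[-0.88,0.81,0]]' --jaw '[1,1,1,1,1,1]'

```text
time: 21.75
ee_pos: [0.6356, -0.2099, 0.1434]
ee_rot: [-3.141, -0.001, 1.505]
force: [0.0, 0.5, 0.6]
gripper_width: 0.0941
grip_force: 0.0
```

```bash
python3 - <<'E'
from h import *; from bench import r; import cv2
o=r.get_obs();print(o['time'],o['ee_pos'],o['ee_rot'],o['gripper_width'],o['force'])
c=r.read_camera('wrist');cv2.imwrite('pics/w4.png',cv2.convertScaleAbs(cv2.resize(c['img'][100:300,100:460,::-1],None,fx=2.2,fy=2.2,interpolation=cv2.INTER_CUBIC),alpha=1.4));print(c['cam_to_world'].round(4).tolist())
E
```

```text
21.75 [ 0.63558651 -0.20986248  0.14343282] [-3.14076016e+00 -5.64239863e-04  1.50492961e+00] 0.09413343755131857 [0.03035636 0.504944   0.620042  ]
[[0.9979, -0.0631, -0.0159, 0.6402], [-0.065, -0.9692, -0.2376, -0.1404], [-0.0005, 0.2382, -0.9712, 0.3234], [0.0, 0.0, 0.0, 1.0]]
```

View pics/w4.png

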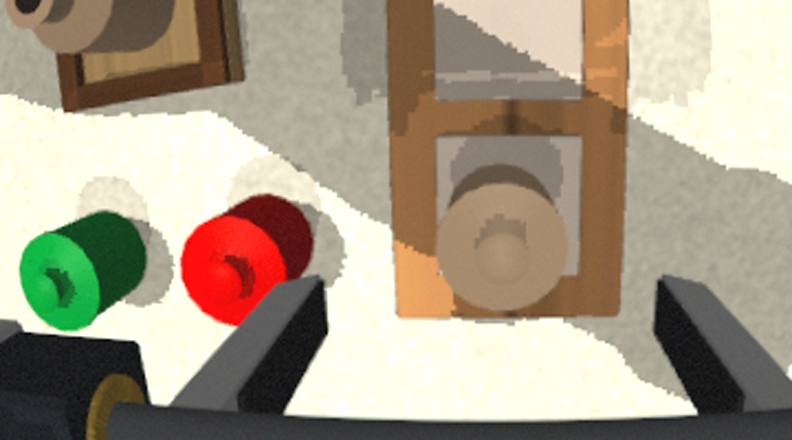

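The buff jar's lid is centred at (503,244) in the crop, which gives (0.640, -0.210). The red one at (235,265) is clear of the left finger. Descend and grip.

play_rows --twist '[[0,0,0],[0,0,0],[0,0,0],[0,0,0]]' --translation '[[0.01,0.03,0.3],[0.01,0.03,0.6],[0.01,0.03,0.9],[0.01,0.03,0.9]]' --jaw '[1,1,1,1]'

```text
time: 22.2
ee_pos: [0.637, -0.2082, 0.0507]
ee_rot: [-3.137, -0.001, 1.505]
force: [-0.8, -0.3, 0.0]
gripper_width: 0.094
grip_force: 0.0
```

play_rows --twist '[[0,0,0],[0,0,0],[0,0,0],[0,0,0],[0,0,0],[0,0,0],[0,0,0],[0,0,0],[0,0,0],[0,0,0]]' --translation '[[0,0,0.1],[0,0,0.17],[0,0,0.17],[0,0,0.17],[0,0,0.17],[0,0,0.17],[0,0,0.17],[0,0,0.17],[0,0,0.17],[0,0,0.17]]' --jaw '[1,1,-0.2,-0.2,-0.3,-0.5,-0.7,-1,-1,-1]'

```text
time: 23.2
ee_pos: [0.6394, -0.21, 0.0372]
ee_rot: [3.141, 0.0, 1.504]
force: [0.5, -1.2, 1.9]
gripper_width: 0.0492
grip_force: 30.0
```

```bash
python3 - <<'E'
from h import *; from bench import r
o=r.get_obs();print(o['time'],o['ee_pos'],o['ee_rot'],o['gripper_width'],o['grip_force'],o['force'])
p=o['ee_pos'];z=p[2]+.12
plan([(p[0],p[1],p[2]+.1,o['ee_rot'][2]),(.61,-.12,z,1.53),(.57,-.03,z,1.55),(.52,.06,z,1.58),(.4649,.148,z,1.6),(.4649,.148,z-.1,1.6)])
E
```

```text
23.2 [ 0.63935232 -0.2099963   0.03715022] [3.14124665e+00 1.61340296e-04 1.50436532e+00] 0.04917435399155679 30.00032326905057 [ 0.45901199 -1.24098091  1.86532108]
t [-0.0, 0.0, -1.0] w [0.001, 0.0, 0.0]
t [0.878, -0.353, -0.2] w [-0.0, 0.0, -0.051]
t [0.883, -0.436, -0.0] w [0.0, 0.0, -0.04]
t [0.889, -0.519, -0.0] w [0.0, 0.0, -0.06]
t [0.885, -0.543, -0.0] w [0.0, 0.0, -0.04]
t [0.0, -0.0, 1.0] w [0.0, 0.0, 0.0]
```

play_rows --twist '[[0,0,0],[0,0,0],[0,0,0],[0,0,0],[0,0,0]]' --translation '[[0,0,-0.1],[0,0,-0.35],[0,0,-0.7],[0,0,-1],[0,0,-1]]' --jaw '[-1,-1,-1,-1,-1]'

```text
time: 23.7
ee_pos: [0.6408, -0.2109, 0.1417]
ee_rot: [3.136, 0.001, 1.504]
force: [-0.2, -0.2, -3.0]
gripper_width: 0.0492
grip_force: 30.0
```

play_rows --twist '[[0,0,-0.02],[0,0,-0.04],[0,0,-0.05]]' --translation '[[0.25,-0.1,-0.1],[0.55,-0.22,-0.2],[0.88,-0.35,-0.2]]' --jaw '[-1,-1,-1]'

```text
time: 24.0
ee_pos: [0.6097, -0.1195, 0.1577]
ee_rot: [3.141, 0.0, 1.529]
force: [1.1, -0.6, -2.8]
gripper_width: 0.0491
grip_force: 30.0
```

play_rows --twist '[[0,0,-0.02],[0,0,-0.04],[0,0,-0.04]]' --translation '[[0.3,-0.15,0],[0.6,-0.3,0],[0.88,-0.44,0]]' --jaw '[-1,-1,-1]'

```text
time: 24.3
ee_pos: [0.5686, -0.0286, 0.1566]
ee_rot: [-3.141, -0.0, 1.55]
force: [1.0, 0.5, -2.6]
gripper_width: 0.0492
grip_force: 30.0
```

play_rows --twist '[[0,0,-0.02],[0,0,-0.04],[0,0,-0.06]]' --translation '[[0.3,-0.17,0],[0.6,-0.35,0],[0.89,-0.52,0]]' --jaw '[-1,-1,-1]'

```text
time: 24.6
ee_pos: [0.5184, 0.0612, 0.1567]
ee_rot: [-3.141, 0.0, 1.58]
force: [0.9, 0.3, -2.1]
gripper_width: 0.0492
grip_force: 30.0
```

play_rows --twist '[[0,0,-0.02],[0,0,-0.04],[0,0,-0.04],[0,0,-0.04],[0,0,-0.04],[0,0,-0.04]]' --translation '[[0.3,-0.18,0],[0.6,-0.36,0],[0.8,-0.5,0],[0.88,-0.54,0],[0.88,-0.54,0],[0.88,-0.54,0]]' --jaw '[-1,-1,-1,-1,-1,-1]'

```text
time: 25.2
ee_pos: [0.4654, 0.1466, 0.1569]
ee_rot: [3.141, 0.0, 1.598]
force: [-1.1, 0.3, -2.0]
gripper_width: 0.049
grip_force: 30.0
```

```bash
python3 - <<'E'
from h import *; from bench import r
o=r.get_obs();print(o['time'],o['ee_pos'],o['ee_rot'],o['gripper_width'],o['grip_force'],o['force'])
plan([(.4649,.1486,.0575,1.6),(.4649,.1486,.0374,1.6)])
E
```

```text
25.2 [0.4654293  0.14664168 0.15694284] [3.14146391e+00 4.73868194e-04 1.59844244e+00] 0.04896827664153186 29.99954886152409 [-1.11902525  0.29696901 -2.0433014 ]
t [0.02, -0.005, 0.994] w [0.0, 0.001, -0.003]
t [0.0, -0.0, 0.201] w [0.0, 0.0, 0.0]
```

play_rows --twist '[[0,0,0],[0,0,0],[0,0,0],[0,0,0],[0,0,0],[0,0,0]]' --translation '[[0.02,0,0.15],[0.02,0,0.45],[0.02,0,0.75],[0.02,0,1],[0.02,0,1],[0.02,0,1]]' --jaw '[-1,-1,-1,-1,-1,-1]'

```text
time: 25.8
ee_pos: [0.4655, 0.1484, 0.0574]
ee_rot: [-3.141, 0.001, 1.598]
force: [0.4, 0.2, -1.9]
gripper_width: 0.0494
grip_force: 30.0
```

play_rows --twist '[[0,0,0],[0,0,0],[0,0,0],[0,0,0],[0,0,0],[0,0,0],[0,0,0],[0,0,0],[0,0,0],[0,0,0]]' --translation '[[0,0,0.08],[0,0,0.14],[0,0,0.17],[0,0,0.195],[0,0,0.195],[0,0,0.195],[0,0,0.195],[0,0,0.195],[0,0,0.195],[0,0,0.195]]' --jaw '[-1,-1,-1,-1,-1,0.1,0.3,0.6,1,1]'

```text
time: 26.8
ee_pos: [0.4649, 0.1496, 0.0375]
ee_rot: [3.142, 0.0, 1.599]
force: [-0.3, 0.0, -0.6]
gripper_width: 0.0803
grip_force: 0.0
```

play_rows --twist '[[0,0,0],[0,0,0],[0,0,0],[0,0,0],[0,0,0],[0,0,0],[0,0,0]]' --translation '[[0,0,0],[0,0,0],[0,0,-0.15],[0,0,-0.4],[0,0,-0.7],[0,0,-1],[0,0,-1]]' --jaw '[1,1,1,1,1,1,1]'

```text
time: 27.5
ee_pos: [0.4666, 0.1502, 0.1406]
ee_rot: [3.137, -0.002, 1.599]
force: [-0.3, 0.1, -0.6]
gripper_width: 0.0939
grip_force: 0.0
```

play_rows --twist '[[0,0,0],[0,0,0],[0,0,0],[0,0,0],[0,0,0],[0,0,0],[0,0,0]]' --translation '[[0.2,0,-0.3],[0.5,0,-0.6],[0.8,0,-0.8],[1,0,-0.8],[1,0,-0.8],[1,0,-0.8],[1,0,-0.8]]' --jaw '[1,1,1,1,1,1,1]'

```text
time: 28.2
ee_pos: [0.462, 0.2483, 0.2165]
ee_rot: [-3.141, 0.001, 1.598]
force: [0.1, -0.0, 0.2]
gripper_width: 0.0938
grip_force: 0.0
```

```bash
python3 - <<'E'
from h import *; from bench import r; import cv2
o=r.get_obs();print(o['time'],o['ee_pos'],o['gripper_width'],o['force'])
A=[cv2.resize(r.read_camera(n)['img'][a:b,c:d,::-1],(780,290),interpolation=cv2.INTER_CUBIC) for n,a,b,c,d in(('scene',140,240,180,449),('top',190,290,160,429))]
cv2.imwrite('pics/end.png',cv2.convertScaleAbs(np.vstack(A),alpha=1.4))
E
```

```text
28.2 [0.46197902 0.24829526 0.21653774] 0.09376158343523995 [ 0.05311463 -0.02627629  0.24198396]
```

View pics/end.png

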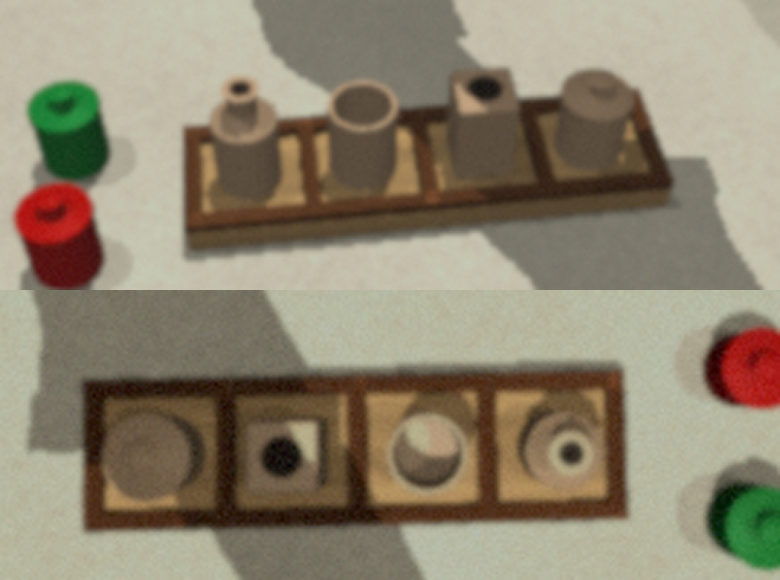

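All four pots stand upright, one per bay. From the robot's left in the lower (top-view) crop: jar (150,455), square (285,455), tumbler (428,453), bottle (565,453). The arm is clear, so I'm handing in.

```bash
python3 -c "
from bench import r
print(r.job_done())"
```

```text
the job is handed in; nothing more can be done
None
```

I moved all four pots into the tray in reverse order (from the robot's left: jar, square vase, tumbler, bottle), each standing upright in its own bay, and handed the job in about 28 s into the 102 s limit; the judge gave no verdict back.

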